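Load two sample pots into the sprung pot magazine

TASK

Load both blue-lidded sample pots from the metal tray into the sprung pot magazine, one at a time: push each straight down between the four rods until the two orange lips have sprung over its lid, and let go before fetching the next. With the second, keep pushing until you feel the stack come up against the rubber stop at the bottom, press it home there with about 15 newtons (never more than 25), and let go, so that the lips hold both pots down. Leave the bottle, the yellow-capped jar and the tweezers where they are.

Things in the scene. Friction and masses are not known exactly. Their poses are not given: they have to be found in the camera images.
- magazine: Pot magazine, fixed. Origin: centre of the underside of its grey base (130 x 100 x 8 mm); its z axis is the axis of the pot stack. Four steel rods, 8 mm thick, 107 mm high, round tops, at x +-25.7, y +-21.5 mm guide a pot with 1.5 mm play. At +x and -x an orange sprung lip (18 mm wide) and behind it a grey pillar (x 50 to 62 mm, up to 103 mm high). The +y and -y sides are open, 43 mm clear.
- magazine_mouth (a point): On the axis, level with the rod tops. The lips (48 mm apart) have ramps above, flat undersides below. Their height is set anew each time, unmeasured: undersides 85 to 91 mm above the table. A pot let down rests on the ramps, lid top about 31 mm above the undersides. Push the lid below the undersides and the lips spring over it (peak 8 to 15 N, then 4 to 8 N); let go sooner and it rises again.
- magazine_floor (a point): On the axis, on the base. A yellow spring plate, starting just below the lips, pushes the pots up with 2 N, 7 N when far down. With two pots the stack meets the rubber stop when the upper lid is 2 to 24 mm below the lip undersides (differs each time, unmeasured: feel for it). There the force rises by about 12 N per mm. Home: 10 to 25 N between the pots for 0.1 s.
- pot_a_center (a point): Centre (half-way up, 12 mm above its underside) of the first sample pot: round closed white pot, 56 mm diameter, 24 mm high, flat blue lid with a small yellow patch, mass 40 to 85 g, z up. It stands in the tray.
- pot_b_center (a point): Centre of the second sample pot, just like the first. The two pots may be loaded in either order.
- tray: Shallow aluminium tray, fixed, 300 (x) x 230 (y) x 16 mm high, walls and floor 3 mm thick; origin under its centre. The pots stand in it side by side along its y, at least 88 mm between centres, no nearer than 85 mm to the short walls.
- bottle_mid (a point): Bystander: brown bottle, 54 mm diameter, 110 mm high; point half-way up. Leave it alone.
- jar_mid (a point): Bystander: small clear jar with a yellow cap, 48 mm diameter, 45 mm high; point half-way up. Leave it alone.
- tweezers_mid (a point): Bystander: steel tweezers lying flat, about 120 mm long, 7 mm high; point at the middle. Leave them alone.
Not all that is in view belongs to the job. What is shaped like the part that bears pot_b_center but turquoise is not meant.

How it is judged:
By the outcome, as a careful person would: the job done as asked, in the order asked, and still so for the second after the job is handed in, with the robot touching nothing.
It also fails if it takes over 72 s, if anything falls off the work surface, if the arm or the gripper's body presses on something with over 40 N, if the wrist force passes 120 N, or if a joint passes its speed limit or range.

ROBOT

A 6-joint arm with a two-finger parallel gripper is mounted at the origin on the work surface. World frame = base frame: x ahead of the robot, y to its left, z up, the work surface at z = 0. Lengths are in m, angles in rad, forces in N, time in s.
With the tool pointing down it reaches from about 0.25 to 0.8 m from the base axis. Payload 3.9 kg.
Tool frame: the origin (TCP) lies at the very end of the fingers, on their centre line; the grasp point (between the pads) lies 19 mm behind it; z points along the fingers, x is the direction in which the jaws open and shut, and the axes are right-handed (so a half turn about z gives the same grasp; the last joint's range is limited). The gripper opens to 85 mm and grips with 20 to 120 N. Pads are 22 mm wide; open, the fingers measure 114 mm over their backs; the gripper's body (76 mm by 85 mm) begins 54 mm behind the grasp point. The pads swing forward as they close: fully open they stand 13 mm farther back than shut.
Start: joints at [-1.158, 0.26, -0.138, 1.173, 0, 1.571], TCP at [0.211, -0.481, 0.231] pointing down, gripper open.
Joint ranges: [-2.78, 2.78], [-0.83, 1.72], [-1.28, 1.37], [-1.9, 2.12], [-1.57, 1.48], [-3.14, 3.14]. Speed limits (rad/s): [2.57, 2.57, 3.14, 3.14, 3.14, 3.14].

INTERFACE

Orientations are given as a 3x3 rotation matrix whose columns are the frame's x, y, z axes.
In Python, from plant import env gives the robot as it stands. The module is installed in compiled form; this text tells all that it offers.
- The arm moves only by the tool arm_command, never from a script. Its argument "increments" is one flat list of numbers, 7 for each row, row after row: the shift along the world's x, y, z normalised to -1 to 1, where 1 is 0.1 m, then the turn, a rotation vector about the world's x, y, z normalised to -1 to 1, where 1 is 2 pi rad, then the opening, from 0 (shut) to 1 (fully open). In form: [tx, ty, tz, ax, ay, az, fingers, tx, ty, tz, ax, ay, az, fingers, ...]. A call has 1 to 12 rows; each row is the pose to reach, as a shift and turn from the pose commanded when the call began, turning the shorter way round; what a row does not reach only later rows make up. A row lasts 1/8 s, in which the tool goes at most 62.5 mm and 10.7 degrees, less where a joint would pass 70% of its speed; a pose out of reach is approached as far as the arm can. A call with a number of a shift or a turn outside -1 to 1 is refused whole. A call with a gripper value outside its range is refused whole. The fingers move at their own pace and stop on an object; "grip_force" is the grip in N (left out, the last holds). Time passes only in rows, so rows that repeat a pose let the fingers close. It gives the time, the measured TCP pose, the force and the opening at its end, in the units of the state.
- env.get_state(): the state, without advancing time (a new reading comes with each control period).
- env.get_image(name): name is "side" or "top" or "wrist"; returns (picture, depth): 400x640x3 uint8, red, green, blue; 400x640 float32, m along the optical axis (not along the pixel's ray), 0 where there is no reading.
- env.camera_info(name): a dict with "intrinsics" (3x3 intrinsics, pixels), "world_from_camera" (4x4, takes a point from camera to world coordinates). Camera axes: x right, y down, z forward; pixel columns grow to the right and rows downward; lengths in m; the calibration is good to about 2 mm. A picture is of the moment at which its call begins: read the wrist's pose just before it. camera_info takes no time and is no camera call; for the wrist camera it gives the pose at the moment of the call.
- env.sign_off(): hands the job in, once; it reports no verdict.
The state is a dict: "time": time; "joint_positions": joint angles; "qd": joint speeds; "effort": joint torques, N m; "tcp_pos": TCP position; "orientation": TCP orientation; "contact_force": force on the tool from outside, world axes, zero at the start; "torque": the same for the moment, N m; "width": opening from 0.0 (shut) to 1.0 (fully open).
Only numpy, scipy, OpenCV 4.12 (cv2) and the standard library are available. Lean on these libraries where they do the work, as an engineer would, in place of code of your own. Each camera call takes 0.05 s, during which the arm holds its last target. There are 200 camera calls.

## Working session

There is one attempt and no reset: what is moved stays moved. The work goes in short steps, Python scripts to look and compute and a tool call to move; the robot and the scene stay as the last step left them, time stands still between calls to the robot, and variables do not carry over. Pictures are saved under pics/ and viewed, about 8 in all and at most 12, crops included, and the job is handed in when it is done.

Besides the shell and the picture viewer there is one more tool, called after ">>>" as name(argument=value, ...) on one line, values as JSON. arm_command: Moves the arm, as the interface text tells. Its arguments: {"type":"object","properties":{"increments":{"type":"array"},"grip_force":{"type":"number"}},"required":["increments"]}

```bash
mkdir -p pics
python3 - <<'E'
from plant import env
import cv2,numpy as np
for n in("side","top"):
    im,d=env.get_image(n); cv2.imwrite(f"pics/{n}0.png",im[:,:,::-1]); np.savez(f"{n}0.npz",im=im,d=d,**env.camera_info(n))
    print(n,env.camera_info(n))
print(env.get_state())
E
```

```text
side {'intrinsics': array([[379.48513728,   0.        , 325.29110055],
       [  0.        , 379.48513728, 195.63918084],
       [  0.        ,   0.        ,   1.        ]]), 'world_from_camera': array([[-0.68174964, -0.51648039,  0.5181365 ,  0.11597465],
       [-0.73130463,  0.46148726, -0.50221813,  0.43519767],
       [ 0.02027242, -0.72130265, -0.69232327,  0.71251122],
       [ 0.        ,  0.        ,  0.        ,  1.        ]])}
top {'intrinsics': array([[482.57981551,   0.        , 317.49409505],
       [  0.        , 482.57981551, 195.98225057],
       [  0.        ,   0.        ,   1.        ]]), 'world_from_camera': array([[ 1.35202476e-02, -9.95633590e-01,  9.23631780e-02,
         4.66177341e-01],
       [-9.99907855e-01, -1.35749810e-02,  3.56712444e-05,
        -6.85127822e-03],
       [ 1.21831290e-03, -9.23551495e-02, -9.95725385e-01,
         1.10906452e+00],
       [ 0.00000000e+00,  0.00000000e+00,  0.00000000e+00,
         1.00000000e+00]])}
{'time': 0.1, 'joint_positions': array([-1.15799560e+00,  2.60614187e-01, -1.39269281e-01,  1.17269115e+00,
       -4.14327626e-06,  1.57078494e+00]), 'qd': array([-1.38934336e-03, -1.33307203e-03,  4.15361664e-03,  1.40200609e-03,
        6.98759939e-04, -9.08588454e-05]), 'effort': array([ 6.98896770e-05, -4.06508267e+01,  2.54527509e+01,  1.01158291e-02,
       -8.28716935e-06,  4.73513154e-06]), 'tcp_pos': array([ 0.21036613, -0.48032959,  0.23053925]), 'orientation': array([[ 4.01186157e-01, -9.15996262e-01, -7.17201492e-04],
       [-9.15994817e-01, -4.01186798e-01,  1.62724912e-03],
       [-1.77828588e-03,  4.12302915e-06, -9.99998419e-01]]), 'contact_force': array([-0.34251899, -0.83074968, -0.08411033]), 'torque': array([-0.0393413 ,  0.02307248, -0.0397197 ]), 'width': 0.9997116624045819}
```

View pics/top0.png

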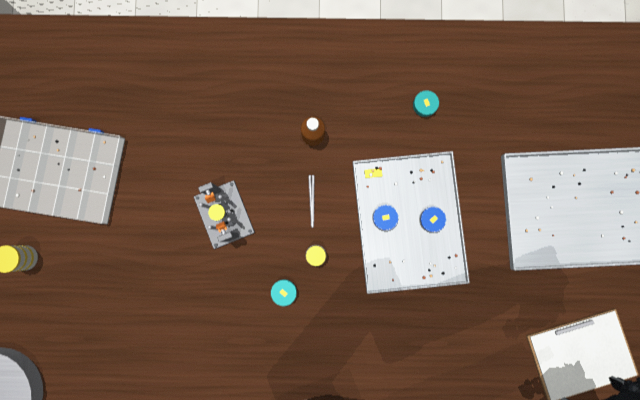

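View pics/side0.png

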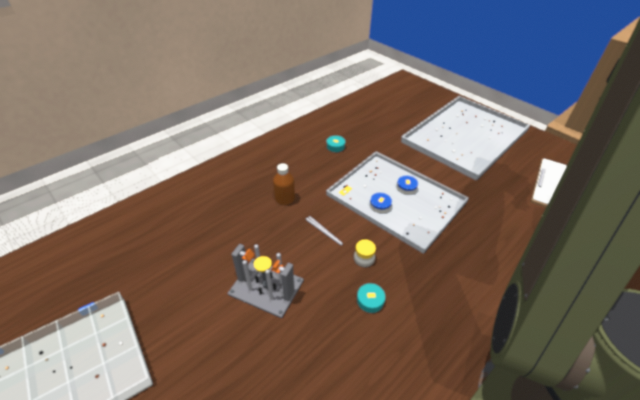

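The top view shows the magazine at about (224,214) with its yellow plate at (216,212). The blue pots are at (385,217) and (433,219), the jar at (316,256), the bottle at (312,128) and the tweezers at (311,200). The side view agrees, and the turquoise pots are decoys.

```bash
cat > h.py <<'E'
import numpy as np,cv2
def load(n):
    f=np.load(n); return f['im'],f['d'],f['intrinsics'],f['world_from_camera']
def ray(K,T,uv,z):
    d=T[:3,:3]@np.linalg.solve(K,[uv[0],uv[1],1.]); o=T[:3,3]; return o+d*(z-o[2])/d[2]
def pt(K,T,uv,dep): return (T@np.r_[np.linalg.solve(K,[uv[0],uv[1],1.])*dep,1])[:3]
def blobs(im,lo,hi,amin=20):
    hsv=cv2.cvtColor(im,cv2.COLOR_RGB2HSV); m=cv2.inRange(hsv,lo,hi)
    m=cv2.morphologyEx(m,cv2.MORPH_CLOSE,np.ones((3,3),np.uint8))
    c,_=cv2.findContours(m,cv2.RETR_EXTERNAL,cv2.CHAIN_APPROX_NONE)
    return [x for x in c if cv2.contourArea(x)>amin]
E
python3 - <<'E'
from h import *
np.set_printoptions(precision=4,suppress=True)
for n in("top0.npz","side0.npz"):
    im,d,K,T=load(n)
    for nm,lo,hi in(("blue",(105,150,80),(125,255,255)),("yellow",(25,120,120),(35,255,255)),("orange",(3,150,120),(14,255,255))):
        for c in blobs(im,lo,hi,8 if nm!="blue" else 40):
            (u,v),r=cv2.minEnclosingCircle(c); M=cv2.moments(c); u2,v2=M['m10']/M['m00'],M['m01']/M['m00']
            x,y,w,h=cv2.boundingRect(c)
            if w>100: continue
            mk=np.zeros(d.shape,np.uint8); cv2.drawContours(mk,[c],-1,1,-1); dd=np.median(d[mk>0]); p=pt(K,T,(u2,v2),dd)
            print(n,nm,(round(u2,1),round(v2,1)),"r",round(r,1),cv2.contourArea(c),p,"z27:",ray(K,T,(u2,v2),.027)[:2])
im,d,K,T=load("top0.npz")
# point cloud of magazine region: heights
ys,xs=np.mgrid[170:260,180:265]; dd=d[170:260,180:265]
P=np.stack([pt(K,T,(x,y),q) for x,y,q in zip(xs.ravel(),ys.ravel(),dd.ravel())])
m=((P[:,2]>.004)).reshape(dd.shape).astype(np.uint8)
c=max(cv2.findContours(m,0,1)[0],key=cv2.contourArea)
print(cv2.minAreaRect(c+np.array([180,170])))
hist=np.histogram(P[:,2],bins=np.arange(-.02,.13,.01)); print(hist)
b=P[(P[:,2]>.004)&(P[:,2]<.014)]; print(cv2.minAreaRect(b[:,:2].astype(np.float32)*1000))
crop=im[165:265,170:270,::-1]; cv2.imwrite("pics/mag.png",cv2.resize(crop,(600,600),interpolation=cv2.INTER_CUBIC))
E
```

```text
top0.npz blue (432.8, 219.0) r 12.3 415.5 [ 0.5182 -0.2664  0.0261] z27: [ 0.5181 -0.2662]
top0.npz blue (385.4, 217.1) r 12.0 394.0 [ 0.5211 -0.1598  0.0263] z27: [ 0.5211 -0.1597]
top0.npz yellow (283.0, 292.5) r 2.7 10.0 [0.3509 0.0668 0.0238] z27: [0.3512 0.0665]
top0.npz yellow (315.5, 255.7) r 10.1 288.0 [ 0.4335 -0.0042  0.0437] z27: [ 0.433  -0.0041]
top0.npz yellow (8.1, 258.4) r 13.7 405.5 [0.4198 0.6514 0.0707] z27: [0.4179 0.6791]
top0.npz yellow (433.3, 218.7) r 2.7 13.5 [ 0.519  -0.2674  0.0261] z27: [ 0.5189 -0.2672]
top0.npz yellow (385.6, 216.9) r 2.9 10.5 [ 0.5215 -0.1603  0.0264] z27: [ 0.5214 -0.1602]
top0.npz yellow (216.4, 211.8) r 8.1 174.5 [0.5244 0.2072 0.0867] z27: [0.5278 0.2197]
top0.npz yellow (373.0, 172.8) r 8.4 100.5 [ 0.6242 -0.1344  0.0033] z27: [ 0.6208 -0.1317]
top0.npz yellow (426.3, 102.1) r 3.1 13.0 [ 0.7872 -0.2544  0.0235] z27: [ 0.7862 -0.2536]
top0.npz orange (220.7, 226.0) r 5.2 46.0 [0.4941 0.1948 0.0981] z27: [0.4961 0.209 ]
top0.npz orange (209.8, 197.4) r 5.4 47.5 [0.5537 0.2192 0.0999] z27: [0.56   0.2355]
top0.npz orange (303.9, 126.7
[... 588 characters left out ...]
1 -0.1241]
side0.npz orange (275.5, 265.7) r 6.2 53.0 [0.4956 0.1971 0.0987] z27: [0.54   0.1693]
side0.npz orange (248.8, 254.2) r 6.7 79.5 [0.5524 0.2202 0.1003] z27: [0.6047 0.1944]
side0.npz orange (282.3, 179.6) r 9.2 158.5 [0.7037 0.0174 0.0802] z27: [ 0.7531 -0.0178]
((222.60951232910156, 210.69955444335938), (63.354469299316406, 44.492523193359375), 68.83873748779297)
(array([   0, 3642, 2967,  150,   31,   27,   25,   31,   31,   33,  249,
        222,  214,    0]), array([-0.02, -0.01,  0.  ,  0.01,  0.02,  0.03,  0.04,  0.05,  0.06,
        0.07,  0.08,  0.09,  0.1 ,  0.11,  0.12]))
((521.2877197265625, 211.32275390625), (185.15228271484375, 194.75160217285156), 88.74295043945312)
```

View pics/mag.png

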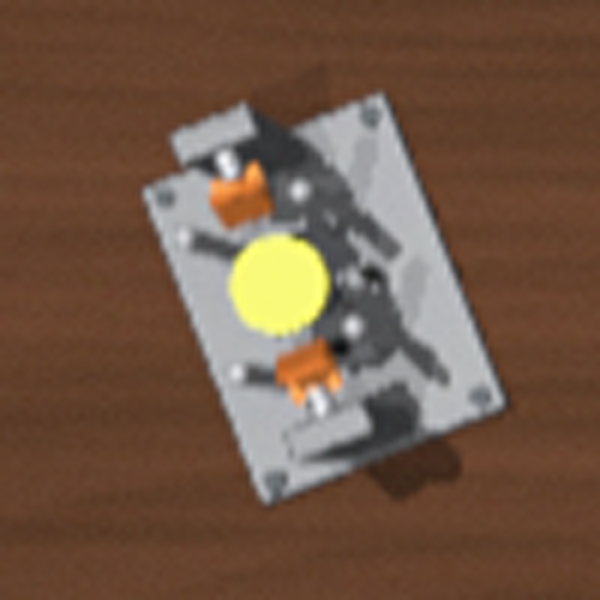

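The enlarged crop shows the rod tops at crop pixels (185,237), (238,373), (300,190) and (352,326), with the orange lips in line at roughly 22° and the yellow plate between them. The tool yaw already nearly matches the magazine's y axis. I'll go above the pots for a wrist view.

>>> arm_command(increments=[0.309,0.268,0.2,0,0,0,1,0.62,0.54,0.2,0,0,0,1,0.93,0.8,0.2,0,0,0,1,1,1,0.2,0,0,0,1])

```text
time: 0.6
tcp_pos: [0.3117, -0.3797, 0.2508]
orientation: [[0.403, -0.915, -0.0], [-0.915, -0.403, 0.001], [-0.001, 0.0, -1.0]]
contact_force: [0.2, -0.1, 1.3]
width: 0.999
```

```bash
python3 -c "
from plant import env
print(env.get_state()['tcp_pos'])"
```

```text
[ 0.31168087 -0.37967987  0.25084909]
```

>>> arm_command(increments=[0.5,0.42,0,0,0,0,1,1,0.83,0,0,0,0,1,1,0.83,0,0,0,0,1])

```text
time: 0.98
tcp_pos: [0.4123, -0.2955, 0.2509]
orientation: [[0.406, -0.914, -0.0], [-0.914, -0.406, 0.001], [-0.001, 0.0, -1.0]]
contact_force: [-1.0, -0.8, 0.1]
width: 1.001
```

>>> arm_command(increments=[0.5,0.42,0,0,0,-0.004,1,1,0.83,0,0,0,-0.004,1,1,0.83,0,0,0,-0.004,1,1,0.83,0,0,0,-0.004,1,1,0.83,0,0,0,-0.004,1])

```text
time: 1.6
tcp_pos: [0.509, -0.2161, 0.2513]
orientation: [[0.376, -0.927, -0.001], [-0.927, -0.376, -0.0], [-0.0, 0.001, -1.0]]
contact_force: [-0.5, -0.8, 0.4]
width: 0.998
```

```bash
cat > snap.py <<'E'
import sys
from plant import env
from h import *
n=sys.argv[1]
s=env.get_state(); ci=env.camera_info("wrist"); im,d=env.get_image("wrist")
cv2.imwrite(f"pics/{n}.png",im[:,:,::-1])
np.savez(f"{n}.npz",im=im,d=d,tcp=s['tcp_pos'],R=s['orientation'],**ci)
np.set_printoptions(precision=4,suppress=True)
print(s['time'],s['tcp_pos'],s['orientation'][:,0],np.abs(s['qd']).max(),ci['world_from_camera'][:3])
E
python3 snap.py w1
python3 - <<'E'
from h import *
np.set_printoptions(precision=4,suppress=True)
im,d,K,T=load("w1.npz"); print(K)
for c in blobs(im,(105,150,80),(125,255,255),300):
    (u,v),a,th=cv2.fitEllipse(c); mk=np.zeros(d.shape,np.uint8); cv2.drawContours(mk,[c],-1,1,-1); print((u,v),a,th,np.median(d[mk>0]),pt(K,T,(u,v),np.median(d[mk>0])),ray(K,T,(u,v),.027))
E
```

```text
1.6 [ 0.509  -0.2161  0.2513] [ 0.376  -0.9266 -0.0002] 0.004859743516273942 [[ 0.3759 -0.8902 -0.2572  0.5732]
 [-0.9267 -0.3609 -0.1053 -0.1898]
 [ 0.0009  0.278  -0.9606  0.3949]]
[[296.0038   0.     322.7518]
 [  0.     296.0038 203.4079]
 [  0.       0.       1.    ]]
(361.98974609375, 183.2673797607422) (41.29361343383789, 42.051795959472656) 75.40245056152344 0.3740974 [ 0.5183 -0.266   0.0286] [ 0.5181 -0.2663  0.027 ]
(283.2882385253906, 149.13206481933594) (42.84526062011719, 43.852996826171875) 164.49415588378906 0.3622325 [ 0.521  -0.1593  0.0285] [ 0.5208 -0.1591  0.027 ]
```

View pics/w1.png

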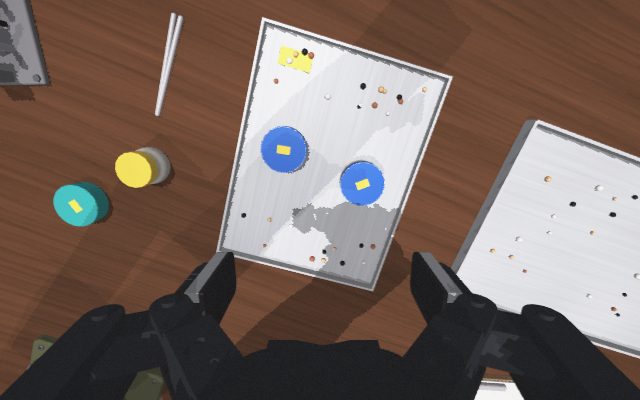

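The wrist view shows the lids at (362,183) and (283,149), matching the top camera within 1 mm. The fingers enter at (225,255) and (420,258). I'll work out the fingertip height from depth and move over the nearer pot.

Run:
```python
from h import *
np.set_printoptions(precision=4,suppress=True)
f=np.load("w1.npz"); im,d,K,T=load("w1.npz"); 
for xs in(range(180,245),range(405,470)):
    P=[]
    for x in xs:
        for y in range(235,320):
            if 0<d[y,x]<.3: P.append((f['R'].T@(pt(K,T,(x,y),d[y,x])-f['tcp'])))
    P=np.array(P)*1000; q=P[P[:,2]>np.percentile(P[:,2],97)]; print(len(P),P[:,2].max(),q.mean(0),P[:,0].min(),P[:,0].max())
```

```text
2964 -13.795627913589678 [-43.0048   0.8859 -16.1359] -56.945049148079036 -30.062926252811224
3092 -13.627413442642238 [ 42.5336   0.379  -16.4122] 29.455590548105803 56.59962566703331
```

>>> arm_command(increments=[0.12,0.57,-0.5,0,0,0,1,0.12,0.57,-1,0,0,0,1,0.12,0.57,-1,0,0,0,1])

```text
time: 2.02
tcp_pos: [0.517, -0.1567, 0.147]
orientation: [[0.378, -0.926, -0.011], [-0.926, -0.378, 0.003], [-0.007, 0.009, -1.0]]
contact_force: [-0.5, -0.1, 0.6]
width: 1.001
```

>>> arm_command(increments=[0,0,-0.5,0,0,0,1,0,0,-0.8,0,0,0,1,0,0,-1,0,0,0,1,0,0,-1,0,0,0,1,0,0,-1,0,0,0,1])

```text
time: 2.65
tcp_pos: [0.5244, -0.1593, 0.0536]
orientation: [[0.377, -0.926, 0.004], [-0.926, -0.377, -0.001], [0.003, -0.003, -1.0]]
contact_force: [0.2, -0.5, 0.0]
width: 0.998
```

>>> arm_command(increments=[-0.02,-0.01,-0.3,0,0,0,1,-0.02,-0.01,-0.5,0,0,0,1,-0.02,-0.01,-0.5,0,0,0,1,-0.02,-0.01,-0.5,0,0,0,1])

```text
time: 3.15
tcp_pos: [0.522, -0.1595, 0.0029]
orientation: [[0.378, -0.926, 0.003], [-0.926, -0.378, -0.001], [0.002, -0.002, -1.0]]
contact_force: [0.4, -0.5, 0.6]
width: 1.005
```

>>> arm_command(increments=[0,0,0,0,0,0,0.4,0,0,0,0,0,0,0.4,0,0,0,0,0,0,0.4,0,0,0,0,0,0,0.4,0,0,0,0,0,0,0.4,0,0,0,0,0,0,0.4,0,0,0,0,0,0,0.4,0,0,0,0,0,0,0.4], grip_force=40)

```text
time: 4.15
tcp_pos: [0.5215, -0.1592, 0.0025]
orientation: [[0.378, -0.926, 0.002], [-0.926, -0.378, -0.001], [0.001, -0.002, -1.0]]
contact_force: [-0.9, 0.6, 6.3]
width: 0.641
```

```bash
python3 snap.py w2
```

```text
4.15 [ 0.5215 -0.1592  0.0025] [ 0.3781 -0.9258  0.0013] 0.0012635565597438588 [[ 0.378  -0.8903 -0.254   0.5852]
 [-0.9258 -0.3628 -0.1062 -0.1326]
 [ 0.0024  0.2753 -0.9614  0.1464]]
```

View pics/w2.png

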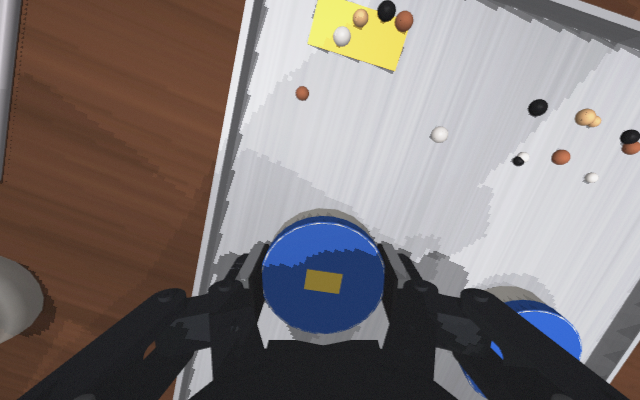

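The pot is between the pads with its lid centred near (323,278), and the other pot is undisturbed at lower right. I'll lift it and carry it to a viewing pose beside the magazine.

>>> arm_command(increments=[0,0,0.3,0,0,0,0.4,0,0,0.7,0,0,0,0.4,0,0,1,0,0,0,0.4], grip_force=40)

```text
time: 4.58
tcp_pos: [0.521, -0.159, 0.103]
orientation: [[0.378, -0.926, 0.001], [-0.926, -0.378, -0.0], [0.001, -0.001, -1.0]]
contact_force: [-0.3, 0.0, -0.3]
width: 0.636
```

>>> arm_command(increments=[-0.1,0.35,0.4,0,0,0,0.4,-0.2,0.7,0.8,0,0,0,0.4,-0.3,1,1,0,0,0,0.4])

```text
time: 4.95
tcp_pos: [0.4913, -0.0579, 0.2038]
orientation: [[0.378, -0.926, 0.004], [-0.926, -0.378, -0.0], [0.002, -0.003, -1.0]]
contact_force: [-0.1, 1.3, -1.1]
width: 0.639
```

>>> arm_command(increments=[-0.1,0.5,0.2,0,0,0,0.4,-0.2,1,0.4,0,0,0,0.4])

```text
time: 5.2
tcp_pos: [0.4701, 0.0423, 0.2423]
orientation: [[0.377, -0.926, 0.001], [-0.926, -0.377, 0.0], [0.0, -0.001, -1.0]]
contact_force: [-0.2, 0.1, -0.8]
width: 0.633
```

>>> arm_command(increments=[-0.1,0.5,0,0,0,0,0.4,-0.1,1,0,0,0,0,0.4,-0.1,1,0,0,0,0,0.4])

```text
time: 5.58
tcp_pos: [0.4604, 0.144, 0.2415]
orientation: [[0.383, -0.924, 0.001], [-0.924, -0.383, 0.001], [-0.001, -0.001, -1.0]]
contact_force: [0.4, -1.6, -0.3]
width: 0.638
```

>>> arm_command(increments=[0,0.3,0,0,0,0,0.4,0,0.4,0,0,0,0,0.4,0,0.4,0,0,0,0,0.4,0,0.4,0,0,0,0,0.4,0,0.4,0,0,0,0,0.4,0,0.4,0,0,0,0,0.4])

```text
time: 6.32
tcp_pos: [0.4607, 0.1806, 0.2414]
orientation: [[0.377, -0.926, 0.0], [-0.926, -0.377, -0.0], [0.0, -0.0, -1.0]]
contact_force: [-0.2, -0.2, -1.9]
width: 0.639
```

```bash
python3 snap.py w3
python3 - <<'E'
import cv2
im=cv2.imread("pics/w3.png"); cv2.imwrite("pics/w3b.png",cv2.resize(im[20:350,160:500],None,fx=1.76,fy=1.76,interpolation=cv2.INTER_CUBIC))
E
```

```text
6.325 [0.4607 0.1806 0.2414] [ 0.3772 -0.9261  0.0001] 0.004960733232377734 [[ 0.3772 -0.89   -0.256   0.5247]
 [-0.9261 -0.3621 -0.1056  0.2069]
 [ 0.0012  0.2769 -0.9609  0.3851]]
```

View pics/w3b.png

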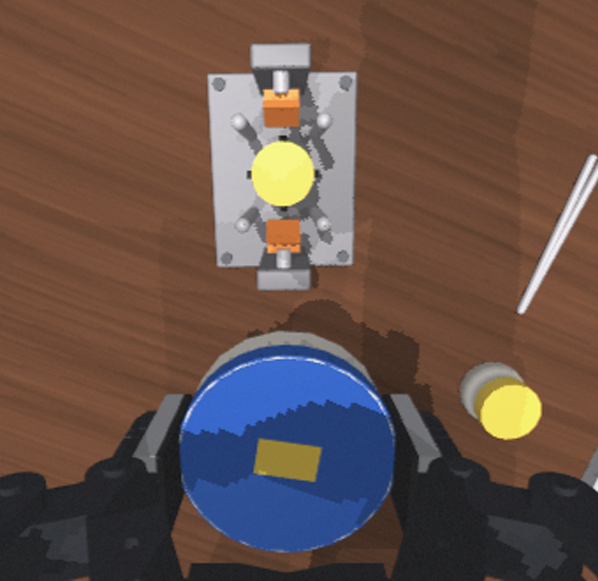

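The magazine is square with the tool. In this crop the rod tops are at (238,121), (323,120), (243,225) and (324,225), the yellow plate at (283,174), and the held lid at (288,450). Next I'll measure the axis and the held pot in the same picture.

Run:
```python
from h import *
np.set_printoptions(precision=4,suppress=True)
im,d,K,T=load("w3.npz"); f=np.load("w3.npz")
def md(c):
    mk=np.zeros(d.shape,np.uint8); cv2.drawContours(mk,[c],-1,1,-1); return np.median(d[cv2.erode(mk,np.ones((3,3),np.uint8))>0])
for c in blobs(im,(105,130,50),(125,255,255),1000):
    (u,v),a,th=cv2.fitEllipse(cv2.convexHull(c)); p=pt(K,T,(u,v),md(c)); print("lid",(u,v),a,p,"in tool",f['R'].T@(p-f['tcp']),"ray",ray(K,T,(u,v),p[2]))
for nm,lo,hi in(("yellow",(25,100,100),(35,255,255)),("orange",(3,150,100),(16,255,255))):
    for c in blobs(im,lo,hi,100):
        (u,v),a,th=cv2.fitEllipse(c); print(nm,(u,v),a,md(c),pt(K,T,(u,v),md(c)))
R=[]
g=cv2.cvtColor(im,cv2.COLOR_RGB2GRAY)
for x,y in((238,121),(323,120),(243,225),(324,225)):
    u0,v0=int(x/1.76+160),int(y/1.76+20)
    w=d[v0-8:v0+9,u0-8:u0+9]; Z=np.array([[pt(K,T,(u0-8+i,v0-8+j),w[j,i])[2] if w[j,i]>0 else 0 for i in range(17)] for j in range(17)])
    jj,ii=np.nonzero(Z>.095); 
    top=np.array([pt(K,T,(u0-8+i,v0-8+j),w[j,i]) for j,i in zip(jj,ii)])
    print("rod",len(jj),Z.max(),top.mean(0), ray(K,T,(u0-8+ii.mean(),v0-8+jj.mean()),.103)); R.append(ray(K,T,(u0-8+ii.mean(),v0-8+jj.mean()),.103))
R=np.array(R); print("axis",R.mean(0)); e=R[0]-R[2]+R[1]-R[3]; print("xdir",np.degrees(np.arctan2(e[1],e[0])),np.linalg.norm(e)/2, np.linalg.norm(R[0]-R[1]),np.linalg.norm(R[2]-R[3]))
```

```text
lid (322.7649230957031, 274.66107177734375) (117.31391906738281, 124.1798095703125) [0.4627 0.1815 0.2672] in tool [-0.0001 -0.0022 -0.0259] ray [0.4627 0.1815 0.2672]
yellow (449.84161376953125, 253.53439331054688) (28.709550857543945, 33.442562103271484) 0.3707935 [ 0.4339 -0.0024  0.0464]
yellow (598.9977416992188, 148.08383178710938) (17.630887985229492, 33.5570068359375) 0.37516952 [ 0.6231 -0.1315  0.0056]
yellow (320.0647888183594, 118.1390609741211) (34.12233352661133, 36.01911926269531) 0.28423232 [0.5238 0.209  0.0893]
orange (320.3614196777344, 153.4633331298828) (19.89112091064453, 20.849153518676758) 0.27937514 [0.4942 0.1966 0.1036]
orange (319.8117370605469, 82.9255142211914) (19.141956329345703, 21.359281539916992) 0.2617784 [0.5515 0.2203 0.1041]
orange (591.5516357421875, 17.82489585876465) (39.44766616821289, 55.65300369262695) 0.26923662 [0.6982 0.0132 0.08  ]
rod 80 0.10996987005756048 [0.5382 0.2382 0.1058] [0.5383 0.2385 0.103 ]
rod 75 0.10915209156369843 [0.5547 0.1993 0.1059] [0.555  0.1992 0.103 ]
rod 67 0.10953517689003212 [0.4919 0.2186 0.1057] [0.4916 0.2188 0.103 ]
rod 67 0.11037158083320991 [0.5084 0.1797 0.106 ] [0.5082 0.1794 0.103 ]
axis [0.5233 0.209  0.103 ]
xdir 22.95335714561638 0.05076719123677042 0.042655070312357 0.04275248378438486
```

```bash
cat > lid.py <<'E'
import sys
from h import *
from scipy.optimize import least_squares
np.set_printoptions(precision=4,suppress=True)
n=sys.argv[1]; im,d,K,T=load(n); f=np.load(n)
c=max(blobs(im,(105,130,50),(125,255,255),1000),key=cv2.contourArea); h=c[:,0,:].astype(float)
v0=np.median(h[:,1])
for lo in(.0,.25,.5):
    vt=h[:,1].min()+lo*np.ptp(h[:,1]); q=h[(h[:,1]>vt)]
    def res(p): return np.array([np.linalg.norm((ray(K,T,x,p[2])-p)[:2])-.028 for x in q])*1000
    s=least_squares(res,[f['tcp'][0],f['tcp'][1],f['tcp'][2]+.025],loss='soft_l1',f_scale=.3)
    print(lo,len(q),"centre",s.x,"tool mm",1000*f['R'].T@(s.x-f['tcp']),"rms",np.sqrt(np.mean(res(s.x)**2)))
E
python3 lid.py w3.npz; python3 lid.py w2.npz
```

```text
0.0 341 centre [0.4615 0.1811 0.268 ] tool mm [ -0.1255  -0.9815 -26.6495] rms 0.7088891726965318
0.25 241 centre [0.4589 0.18   0.2651] tool mm [ -0.1285   1.8477 -23.6897] rms 0.4466261535445964
0.5 176 centre [0.4576 0.1794 0.2636] tool mm [ -0.1033   3.2423 -22.1903] rms 0.32875837774410777
0.0 343 centre [ 0.5224 -0.1586  0.0293] tool mm [ -0.1547  -1.0513 -26.7701] rms 0.6664277604920746
0.25 241 centre [ 0.5199 -0.1596  0.0265] tool mm [ -0.1954   1.6079 -23.9939] rms 0.4136352083231324
0.5 180 centre [ 0.5188 -0.1601  0.0252] tool mm [ -0.1276   2.8709 -22.6288] rms 0.3014019952910265
```

>>> arm_command(increments=[0.35,0.15,-0.2,0,0,0,0.4,0.63,0.285,-0.5,0,0,0,0.4,0.63,0.285,-0.9,0,0,0,0.4,0.63,0.285,-1,0,0,0,0.4,0.63,0.285,-1,0,0,0,0.4,0.63,0.285,-1,0,0,0,0.4])

```text
time: 7.12
tcp_pos: [0.5246, 0.2099, 0.1431]
orientation: [[0.378, -0.926, 0.003], [-0.926, -0.378, 0.001], [0.0, -0.003, -1.0]]
contact_force: [0.3, 0.1, 0.1]
width: 0.636
```

>>> arm_command(increments=[0,0,-0.1,0,0,0,0.4,0,0,-0.2,0,0,0,0.4,0,0,-0.25,0,0,0,0.4,0,0,-0.25,0,0,0,0.4,0,0,-0.25,0,0,0,0.4])

```text
time: 7.75
tcp_pos: [0.5237, 0.2096, 0.1164]
orientation: [[0.378, -0.926, 0.0], [-0.926, -0.378, 0.0], [0.0, -0.0, -1.0]]
contact_force: [-0.7, -0.6, -0.3]
width: 0.637
```

```bash
python3 snap.py w4
python3 - <<'E'
from plant import env
import cv2,numpy as np
im,d=env.get_image("side"); a=cv2.resize(im[190:330,180:340,::-1],(480,420),interpolation=cv2.INTER_CUBIC)
b=cv2.resize(cv2.imread("pics/w4.png")[100:400,170:480],None,fx=1,fy=1.4)
cv2.imwrite("pics/c4.png",np.hstack([a,b[:420]]))
E
```

```text
7.75 [0.5237 0.2096 0.1164] [ 0.378  -0.9258  0.    ] 0.005035123351097518 [[ 0.378  -0.8898 -0.2558  0.5877]
 [-0.9258 -0.363  -0.1056  0.2361]
 [ 0.0011  0.2768 -0.9609  0.2601]]
```

View pics/c4.png

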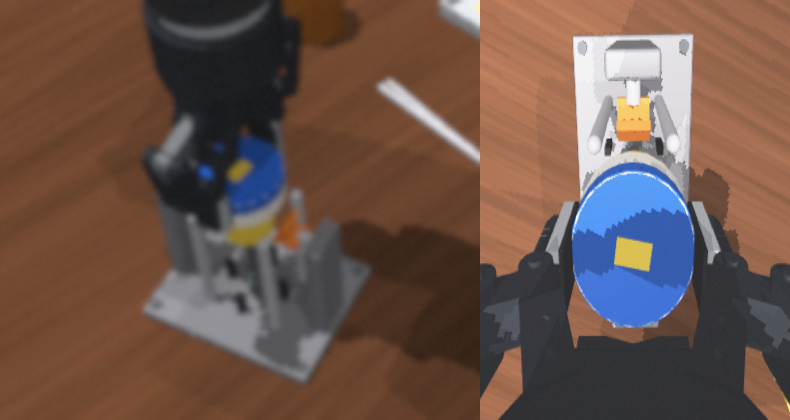

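The pot hangs centred over the rods: front rod tops at 595 and 673, lid centre at 633 in the right panel. I'll lower it gently.

>>> arm_command(increments=[0,0,-0.04,0,0,0,0.4,0,0,-0.08,0,0,0,0.4,0,0,-0.1,0,0,0,0.4,0,0,-0.12,0,0,0,0.4])

```text
time: 8.35
tcp_pos: [0.5235, 0.2096, 0.1041]
orientation: [[0.378, -0.926, -0.0], [-0.926, -0.378, -0.0], [-0.0, 0.0, -1.0]]
contact_force: [-0.0, 0.1, 0.8]
width: 0.635
```

>>> arm_command(increments=[0,0,-0.02,0,0,0,0.4,0,0,-0.04,0,0,0,0.4,0,0,-0.04,0,0,0,0.4])

```text
time: 8.72
tcp_pos: [0.5235, 0.2096, 0.1001]
orientation: [[0.378, -0.926, -0.0], [-0.926, -0.378, -0.0], [0.0, 0.0, -1.0]]
contact_force: [-1.4, 0.2, -0.4]
width: 0.634
```

>>> arm_command(increments=[0,0,-0.02,0,0,0,0.4,0,0,-0.04,0,0,0,0.4,0,0,-0.04,0,0,0,0.4])

```text
time: 9.1
tcp_pos: [0.524, 0.2098, 0.0964]
orientation: [[0.378, -0.926, 0.001], [-0.926, -0.378, 0.0], [-0.0, -0.001, -1.0]]
contact_force: [1.1, 0.1, -0.4]
width: 0.634
```

>>> arm_command(increments=[0,0,-0.02,0,0,0,0.4,0,0,-0.03,0,0,0,0.4,0,0,-0.03,0,0,0,0.4])

```text
time: 9.48
tcp_pos: [0.5243, 0.2099, 0.0943]
orientation: [[0.378, -0.926, 0.002], [-0.926, -0.378, 0.001], [0.0, -0.002, -1.0]]
contact_force: [0.7, 0.2, 5.3]
width: 0.639
```

Ramp contact came at TCP z of about 0.095, as expected: lid at about 0.12, so the undersides are near 0.089. I'll firm up the grip and push through.

>>> arm_command(increments=[0,0,0,0,0,0,0.4,0,0,-0.03,0,0,0,0.4,0,0,-0.06,0,0,0,0.4,0,0,-0.09,0,0,0,0.4,0,0,-0.12,0,0,0,0.4], grip_force=70)

```text
time: 10.1
tcp_pos: [0.5243, 0.2098, 0.0816]
orientation: [[0.378, -0.926, 0.001], [-0.926, -0.378, 0.001], [-0.0, -0.001, -1.0]]
contact_force: [1.6, 0.2, 5.2]
width: 0.629
```

>>> arm_command(increments=[0,0,-0.03,0,0,0,0.4,0,0,-0.06,0,0,0,0.4,0,0,-0.09,0,0,0,0.4,0,0,-0.12,0,0,0,0.4])

```text
time: 10.6
tcp_pos: [0.5242, 0.2098, 0.0695]
orientation: [[0.378, -0.926, 0.001], [-0.926, -0.378, 0.0], [0.0, -0.001, -1.0]]
contact_force: [-0.0, -0.3, 6.4]
width: 0.631
```

>>> arm_command(increments=[0,0,-0.03,0,0,0,0.4,0,0,-0.06,0,0,0,0.4,0,0,-0.08,0,0,0,0.4,0,0,-0.08,0,0,0,0.4])

```text
time: 11.1
tcp_pos: [0.5236, 0.2096, 0.061]
orientation: [[0.378, -0.926, -0.0], [-0.926, -0.378, -0.0], [-0.0, 0.0, -1.0]]
contact_force: [0.9, -0.6, 3.4]
width: 0.631
```

>>> arm_command(increments=[0,0,-0.03,0,0,0,0.4,0,0,-0.03,0,0,0,0.4,0,0,-0.03,0,0,0,0.4])

```text
time: 11.48
tcp_pos: [0.5235, 0.2095, 0.0583]
orientation: [[0.378, -0.926, -0.0], [-0.926, -0.378, -0.0], [0.0, 0.0, -1.0]]
contact_force: [0.9, -1.2, 2.6]
width: 0.631
```

```bash
python3 snap.py w5
python3 - <<'E'
import cv2
im=cv2.imread("pics/w5.png"); cv2.imwrite("pics/w5b.png",cv2.resize(im[130:350,200:450],None,fx=2.4,fy=2.4,interpolation=cv2.INTER_CUBIC))
E
```

```text
11.475 [0.5235 0.2095 0.0583] [ 0.378  -0.9258  0.    ] 0.002752433780220031 [[ 0.378  -0.8897 -0.2561  0.5875]
 [-0.9258 -0.3629 -0.1057  0.236 ]
 [ 0.0011  0.277  -0.9609  0.202 ]]
```

View pics/w5b.png

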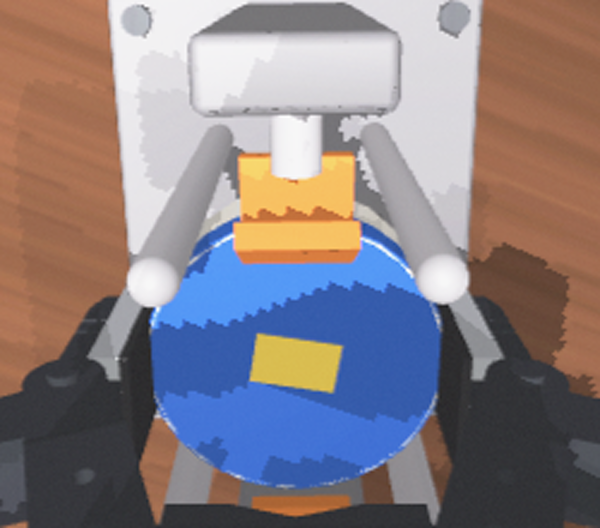

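The front lip sits over the lid at (297,243), and the rear lip's edge at (300,505) is where the geometry puts it when latched. The force has also fallen to the plate's 2–3 N. I'll release and rise.

>>> arm_command(increments=[0,0,0,0,0,0,0.95,0,0,0,0,0,0,0.95,0,0,0,0,0,0,0.95,0,0,0,0,0,0,0.95,0,0,0,0,0,0,0.95,0,0,0.3,0,0,0,0.95,0,0,0.6,0,0,0,0.95,0,0,1,0,0,0,1,0,0,1,0,0,0,1,0,0,1,0,0,0,1])

```text
time: 12.78
tcp_pos: [0.5233, 0.2095, 0.1579]
orientation: [[0.378, -0.926, -0.0], [-0.926, -0.378, -0.0], [-0.0, 0.0, -1.0]]
contact_force: [-1.4, 0.5, -0.4]
width: 1.002
```

```bash
python3 snap.py w6
python3 - <<'E'
import cv2
from h import *
im,d,K,T=load("w6.npz")
for nm,lo,hi in(("blue",(105,130,50),(125,255,255)),("orange",(3,150,100),(16,255,255))):
    for c in blobs(im,lo,hi,150):
        mk=np.zeros(d.shape,np.uint8); cv2.drawContours(mk,[c],-1,1,-1); D=np.median(d[cv2.erode(mk,np.ones((3,3)))>0]); (u,v),_=cv2.minEnclosingCircle(c); print(nm,u,v,pt(K,T,(u,v),D))
im=cv2.imread("pics/w6.png"); cv2.imwrite("pics/w6b.png",cv2.resize(im[100:360,200:450],None,fx=2.2,fy=2.2,interpolation=cv2.INTER_CUBIC))
E
```

```text
12.775 [0.5233 0.2095 0.1579] [ 0.378  -0.9258 -0.    ] 0.024889395961743787 [[ 0.378  -0.8896 -0.2563  0.5873]
 [-0.9258 -0.3629 -0.1058  0.2359]
 [ 0.0011  0.2773 -0.9608  0.3016]]
blue 322.8768615722656 213.7507781982422 [0.52392017 0.20967561 0.09160593]
orange 324.0454406738281 256.0454406738281 [0.49698113 0.19775687 0.10212482]
orange 323.0 171.0 [0.55481201 0.22221154 0.09829045]
orange 617.2182006835938 74.0 [0.70311779 0.03833378 0.05561656]
```

View pics/w6b.png

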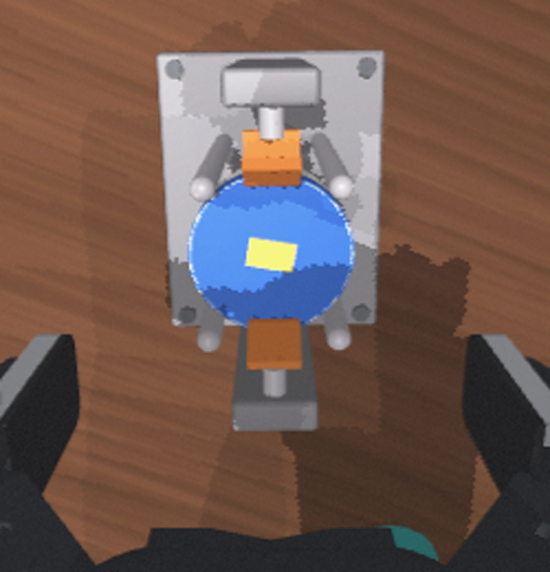

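Both lips cover the lid, at crop positions (272,160) and (274,345), and the lid is at about 0.09. The first pot is held, so I'll fetch the second.

>>> arm_command(increments=[0,-0.5,0,0,0,0,1,0,-1,0,0,0,0,1])

```text
time: 13.08
tcp_pos: [0.5225, 0.1087, 0.1566]
orientation: [[0.38, -0.925, -0.003], [-0.925, -0.38, -0.001], [-0.0, 0.003, -1.0]]
contact_force: [1.3, -0.0, -1.1]
width: 1.001
```

>>> arm_command(increments=[0,-0.5,0,0,0,0,1,0,-1,0,0,0,0,1])

```text
time: 13.32
tcp_pos: [0.5223, 0.0081, 0.1567]
orientation: [[0.378, -0.926, -0.003], [-0.926, -0.378, -0.0], [-0.001, 0.003, -1.0]]
contact_force: [0.8, 0.5, -1.1]
width: 1.0
```

>>> arm_command(increments=[0,-0.5,0,0,0,0,1,0,-1,0,0,0,0,1])

```text
time: 13.58
tcp_pos: [0.5223, -0.0918, 0.1567]
orientation: [[0.378, -0.926, -0.003], [-0.926, -0.378, 0.001], [-0.002, 0.002, -1.0]]
contact_force: [0.2, 0.6, 0.3]
width: 1.001
```

>>> arm_command(increments=[0,-0.5,0,0,0,0,1,0,-1,0,0,0,0,1])

```text
time: 13.82
tcp_pos: [0.5224, -0.1916, 0.1566]
orientation: [[0.378, -0.926, -0.003], [-0.926, -0.378, 0.001], [-0.002, 0.002, -1.0]]
contact_force: [1.0, -0.4, -0.1]
width: 1.0
```

>>> arm_command(increments=[-0.05,-0.4,0,0,0,0,1,-0.05,-0.75,-0.3,0,0,0,1,-0.05,-0.75,-0.7,0,0,0,1,-0.05,-0.75,-1,0,0,0,1,-0.05,-0.75,-1,0,0,0,1,-0.05,-0.75,-1,0,0,0,1,-0.05,-0.75,-1,0,0,0,1])

```text
time: 14.7
tcp_pos: [0.5198, -0.2658, 0.0597]
orientation: [[0.378, -0.926, 0.002], [-0.926, -0.378, -0.001], [0.002, -0.002, -1.0]]
contact_force: [-0.0, 0.1, -0.3]
width: 1.003
```

```bash
python3 snap.py w7; python3 lid.py w7.npz
python3 - <<'E'
from h import *
im,d,K,T=load("w7.npz")
c=max(blobs(im,(105,130,50),(125,255,255),1000),key=cv2.contourArea);(u,v),a,t=cv2.fitEllipse(c);print(u,v,a,ray(K,T,(u,v),.027))
E
```

```text
14.7 [ 0.5198 -0.2658  0.0597] [ 0.3783 -0.9257  0.002 ] 0.004537378310811804 [[ 0.3783 -0.8903 -0.2536  0.5834]
 [-0.9257 -0.3629 -0.1069 -0.2392]
 [ 0.0032  0.2752 -0.9614  0.2036]]
0.0 237 centre [ 0.5583 -0.2514  0.2036] tool mm [   1.5743  -41.3066 -143.8154] rms 2.1150580867602316e-09
0.25 172 centre [ 0.5575 -0.2499  0.2036] tool mm [  -0.1393  -41.2462 -143.8189] rms 5.7097448254406256e-11
0.5 127 centre [ 0.5575 -0.2497  0.2036] tool mm [  -0.3822  -41.2462 -143.8194] rms 9.062502985819008e-13
322.1122131347656 232.07559204101562 (84.02928161621094, 85.33143615722656) [ 0.51905411 -0.26563328  0.027     ]
```

>>> arm_command(increments=[-0.005,0,-0.3,0,0,0,1,-0.005,0,-0.57,0,0,0,1,-0.005,0,-0.57,0,0,0,1,-0.005,0,-0.57,0,0,0,1])

```text
time: 15.25
tcp_pos: [0.5191, -0.2658, 0.0027]
orientation: [[0.378, -0.926, 0.002], [-0.926, -0.378, -0.001], [0.002, -0.001, -1.0]]
contact_force: [1.0, -0.4, 0.4]
width: 1.002
```

>>> arm_command(increments=[0,0,0,0,0,0,0.4,0,0,0,0,0,0,0.4,0,0,0,0,0,0,0.4,0,0,0,0,0,0,0.4,0,0,0,0,0,0,0.4,0,0,0,0,0,0,0.4,0,0,0,0,0,0,0.4], grip_force=60)

```text
time: 16.12
tcp_pos: [0.5191, -0.2659, 0.0031]
orientation: [[0.378, -0.926, 0.002], [-0.926, -0.378, -0.001], [0.002, -0.002, -1.0]]
contact_force: [-0.5, 1.1, 7.1]
width: 0.635
```

>>> arm_command(increments=[0,0,0.3,0,0,0,0.4,0,0,0.7,0,0,0,0.4,0,0,1,0,0,0,0.4])

```text
time: 16.5
tcp_pos: [0.5187, -0.2657, 0.1034]
orientation: [[0.378, -0.926, 0.002], [-0.926, -0.378, -0.001], [0.001, -0.001, -1.0]]
contact_force: [-0.2, 0.3, -0.3]
width: 0.631
```

```bash
python3 snap.py w8; python3 lid.py w8.npz; echo; python3 lid.py w4.npz
```

```text
16.5 [ 0.5187 -0.2657  0.1034] [ 0.378  -0.9258  0.0015] 0.5465023584805515 [[ 0.378  -0.8902 -0.2543  0.5824]
 [-0.9258 -0.3627 -0.1065 -0.2391]
 [ 0.0026  0.2757 -0.9612  0.2473]]
0.0 338 centre [ 0.5189 -0.2654  0.1295] tool mm [ -0.1673  -0.3513 -26.0922] rms 0.665705077003891
0.25 237 centre [ 0.5165 -0.2663  0.1268] tool mm [ -0.2009   2.2158 -23.3701] rms 0.41758745501295574
0.5 174 centre [ 0.515  -0.267   0.1249] tool mm [ -0.1277   3.9149 -21.5169] rms 0.2982027644280389

0.0 340 centre [0.5246 0.2102 0.143 ] tool mm [ -0.1403  -1.0227 -26.6762] rms 0.7255251488935983
0.25 239 centre [0.5218 0.2091 0.1399] tool mm [ -0.1842   1.9836 -23.5427] rms 0.469169914891311
0.5 178 centre [0.5207 0.2086 0.1386] tool mm [ -0.1359   3.1932 -22.256 ] rms 0.35554665519725304
```

>>> arm_command(increments=[0,0.35,0.35,0,0,0,0.4,0,0.7,0.7,0,0,0,0.4,0,1,0.7,0,0,0,0.4])

```text
time: 16.92
tcp_pos: [0.5202, -0.165, 0.1745]
orientation: [[0.378, -0.926, 0.006], [-0.926, -0.378, -0.002], [0.004, -0.005, -1.0]]
contact_force: [0.4, 0.9, -0.4]
width: 0.636
```

>>> arm_command(increments=[0,0.5,0,0,0,0,0.4,0,1,0,0,0,0,0.4])

```text
time: 17.18
tcp_pos: [0.518, -0.0642, 0.1714]
orientation: [[0.377, -0.926, 0.001], [-0.926, -0.377, 0.0], [0.0, -0.001, -1.0]]
contact_force: [1.0, -0.2, -0.9]
width: 0.635
```

>>> arm_command(increments=[0,0.5,0,0,0,0,0.4,0,1,0,0,0,0,0.4])

```text
time: 17.42
tcp_pos: [0.5179, 0.0361, 0.1713]
orientation: [[0.378, -0.926, 0.001], [-0.926, -0.378, 0.0], [0.0, -0.001, -1.0]]
contact_force: [0.1, 0.4, -0.5]
width: 0.636
```

>>> arm_command(increments=[0,0.5,0,0,0,0,0.4,0,1,0,0,0,0,0.4])

```text
time: 17.68
tcp_pos: [0.5179, 0.1362, 0.1713]
orientation: [[0.378, -0.926, 0.0], [-0.926, -0.378, -0.0], [0.0, -0.0, -1.0]]
contact_force: [0.7, -0.0, -0.9]
width: 0.631
```

>>> arm_command(increments=[0.055,0.4,0,0,0,0,0.4,0.055,0.755,-0.1,0,0,0,0.4,0.055,0.755,-0.3,0,0,0,0.4,0.055,0.755,-0.5,0,0,0,0.4,0.055,0.755,-0.5,0,0,0,0.4,0.055,0.755,-0.5,0,0,0,0.4,0.055,0.755,-0.5,0,0,0,0.4])

```text
time: 18.55
tcp_pos: [0.5244, 0.2102, 0.1224]
orientation: [[0.378, -0.926, 0.002], [-0.926, -0.378, 0.001], [-0.0, -0.002, -1.0]]
contact_force: [0.6, -0.8, -0.7]
width: 0.638
```

>>> arm_command(increments=[0,-0.003,-0.06,0,0,0,0.4,0,-0.003,-0.12,0,0,0,0.4,0,-0.003,-0.18,0,0,0,0.4,0,-0.003,-0.18,0,0,0,0.4])

```text
time: 19.05
tcp_pos: [0.523, 0.2095, 0.1025]
orientation: [[0.378, -0.926, -0.002], [-0.926, -0.378, -0.001], [0.0, 0.002, -1.0]]
contact_force: [1.0, 0.5, -1.0]
width: 0.632
```

>>> arm_command(increments=[0,0,-0.03,0,0,0,0.4,0,0,-0.06,0,0,0,0.4,0,0,-0.06,0,0,0,0.4])

```text
time: 19.42
tcp_pos: [0.5244, 0.2101, 0.0976]
orientation: [[0.378, -0.926, 0.002], [-0.926, -0.378, 0.001], [0.0, -0.002, -1.0]]
contact_force: [2.2, 0.6, -0.5]
width: 0.632
```

>>> arm_command(increments=[0,0,-0.02,0,0,0,0.4,0,0,-0.04,0,0,0,0.4,0,0,-0.04,0,0,0,0.4])

```text
time: 19.8
tcp_pos: [0.5246, 0.2102, 0.0946]
orientation: [[0.378, -0.926, 0.002], [-0.926, -0.378, 0.001], [-0.0, -0.003, -1.0]]
contact_force: [0.9, -0.3, 6.1]
width: 0.633
```

>>> arm_command(increments=[0,0,-0.03,0,0,0,0.4,0,0,-0.06,0,0,0,0.4,0,0,-0.09,0,0,0,0.4,0,0,-0.12,0,0,0,0.4,0,0,-0.12,0,0,0,0.4], grip_force=80)

```text
time: 20.42
tcp_pos: [0.5248, 0.2102, 0.0823]
orientation: [[0.378, -0.926, 0.003], [-0.926, -0.378, 0.001], [0.0, -0.003, -1.0]]
contact_force: [1.4, 0.7, 4.4]
width: 0.626
```

>>> arm_command(increments=[0,0,-0.03,0,0,0,0.4,0,0,-0.06,0,0,0,0.4,0,0,-0.09,0,0,0,0.4,0,0,-0.12,0,0,0,0.4,0,0,-0.12,0,0,0,0.4])

```text
time: 21.05
tcp_pos: [0.5247, 0.2102, 0.07]
orientation: [[0.378, -0.926, 0.002], [-0.926, -0.378, 0.001], [0.0, -0.002, -1.0]]
contact_force: [1.3, 1.2, 3.8]
width: 0.627
```

>>> arm_command(increments=[0,0,-0.01,0,0,0,0.4,0,0,-0.02,0,0,0,0.4,0,0,-0.03,0,0,0,0.4,0,0,-0.03,0,0,0,0.4])

```text
time: 21.55
tcp_pos: [0.5237, 0.2098, 0.0665]
orientation: [[0.378, -0.926, 0.0], [-0.926, -0.378, -0.0], [0.0, -0.0, -1.0]]
contact_force: [1.3, 1.0, 1.7]
width: 0.63
```

>>> arm_command(increments=[0,0,-0.01,0,0,0,0.4,0,0,-0.02,0,0,0,0.4,0,0,-0.03,0,0,0,0.4,0,0,-0.03,0,0,0,0.4])

```text
time: 22.05
tcp_pos: [0.5237, 0.2098, 0.0632]
orientation: [[0.378, -0.926, 0.0], [-0.926, -0.378, -0.0], [0.0, -0.0, -1.0]]
contact_force: [1.1, 0.4, 3.9]
width: 0.625
```

>>> arm_command(increments=[0,0,-0.01,0,0,0,0.4,0,0,-0.02,0,0,0,0.4,0,0,-0.02,0,0,0,0.4])

```text
time: 22.42
tcp_pos: [0.5237, 0.2098, 0.0612]
orientation: [[0.378, -0.926, 0.0], [-0.926, -0.378, -0.0], [0.0, -0.0, -1.0]]
contact_force: [1.5, 0.5, 3.3]
width: 0.628
```

```bash
python3 snap.py w9; python3 lid.py w9.npz
python3 - <<'E'
import cv2,numpy as np
a,b=[cv2.imread(f"pics/w{i}.png")[130:350,200:450] for i in(9,5)]
cv2.imwrite("pics/w9b.png",cv2.resize(np.hstack([a,b]),None,fx=1.6,fy=1.6,interpolation=cv2.INTER_CUBIC))
E
```

```text
22.425 [0.5237 0.2098 0.0612] [ 0.378  -0.9258  0.0001] 0.0026085138656253516 [[ 0.378  -0.8898 -0.2559  0.5876]
 [-0.9258 -0.3629 -0.1057  0.2362]
 [ 0.0012  0.2768 -0.9609  0.205 ]]
0.0 375 centre [0.5198 0.2084 0.0823] tool mm [ -0.1445   4.0772 -21.0753] rms 2.145217620117629
0.25 236 centre [0.52   0.2085 0.0824] tool mm [ -0.1723   3.9234 -21.1637] rms 0.4575282424200301
0.5 173 centre [0.5196 0.2083 0.0819] tool mm [ -0.1374   4.3585 -20.6909] rms 0.37755325434850845
```

View pics/w9b.png

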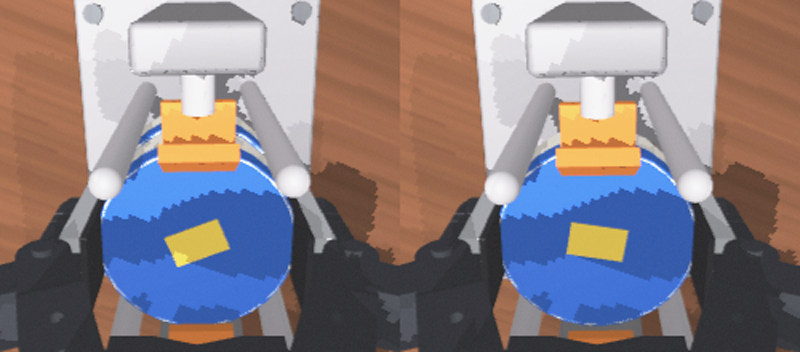

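The lip is over the second lid too, at (197,155) on the left, and it matches the first pot's latched picture on the right. The 3 N is the plate spring alone. Now I'll feel for the stop in 1.2 mm steps.

>>> arm_command(increments=[0,0,-0.006,0,0,0,0.4,0,0,-0.012,0,0,0,0.4,0,0,-0.012,0,0,0,0.4])

```text
time: 22.85
tcp_pos: [0.5237, 0.2098, 0.0601]
orientation: [[0.378, -0.926, 0.0], [-0.926, -0.378, 0.0], [0.0, -0.0, -1.0]]
contact_force: [2.2, 0.3, 4.2]
width: 0.627
```

>>> arm_command(increments=[0,0,-0.006,0,0,0,0.4,0,0,-0.012,0,0,0,0.4,0,0,-0.012,0,0,0,0.4])

```text
time: 23.22
tcp_pos: [0.5237, 0.2098, 0.0589]
orientation: [[0.378, -0.926, 0.0], [-0.926, -0.378, -0.0], [0.0, -0.0, -1.0]]
contact_force: [1.6, 0.0, 4.5]
width: 0.626
```

>>> arm_command(increments=[0,0,-0.006,0,0,0,0.4,0,0,-0.012,0,0,0,0.4,0,0,-0.012,0,0,0,0.4])

```text
time: 23.6
tcp_pos: [0.5237, 0.2098, 0.0577]
orientation: [[0.378, -0.926, 0.0], [-0.926, -0.378, -0.0], [0.0, -0.0, -1.0]]
contact_force: [2.5, 0.3, 4.0]
width: 0.628
```

>>> arm_command(increments=[0,0,-0.006,0,0,0,0.4,0,0,-0.013,0,0,0,0.4,0,0,-0.013,0,0,0,0.4])

```text
time: 23.98
tcp_pos: [0.5236, 0.2098, 0.0564]
orientation: [[0.378, -0.926, 0.0], [-0.926, -0.378, -0.0], [0.0, -0.0, -1.0]]
contact_force: [1.6, 0.7, 4.1]
width: 0.621
```

>>> arm_command(increments=[0,0,-0.006,0,0,0,0.4,0,0,-0.013,0,0,0,0.4,0,0,-0.013,0,0,0,0.4])

```text
time: 24.35
tcp_pos: [0.5236, 0.2098, 0.0551]
orientation: [[0.378, -0.926, 0.0], [-0.926, -0.378, -0.0], [0.0, -0.0, -1.0]]
contact_force: [2.5, -0.1, 4.0]
width: 0.623
```

>>> arm_command(increments=[0,0,-0.006,0,0,0,0.4,0,0,-0.013,0,0,0,0.4,0,0,-0.013,0,0,0,0.4])

```text
time: 24.72
tcp_pos: [0.5236, 0.2098, 0.0538]
orientation: [[0.378, -0.926, 0.0], [-0.926, -0.378, 0.0], [0.0, -0.0, -1.0]]
contact_force: [1.3, 0.1, 4.0]
width: 0.629
```

>>> arm_command(increments=[0,0,-0.006,0,0,0,0.4,0,0,-0.013,0,0,0,0.4,0,0,-0.013,0,0,0,0.4])

```text
time: 25.1
tcp_pos: [0.5237, 0.2099, 0.053]
orientation: [[0.378, -0.926, 0.0], [-0.926, -0.378, 0.0], [0.0, -0.0, -1.0]]
contact_force: [-0.0, -0.5, 7.9]
width: 0.628
```

The stop has been met: force is up to 7.9 N and the arm is lagging. Next smaller steps towards 15 N.

>>> arm_command(increments=[0,0,-0.005,0,0,0,0.4,0,0,-0.005,0,0,0,0.4])

```text
time: 25.35
tcp_pos: [0.5237, 0.2098, 0.0528]
orientation: [[0.378, -0.926, 0.001], [-0.926, -0.378, 0.0], [0.0, -0.001, -1.0]]
contact_force: [-0.3, -0.2, 10.6]
width: 0.629
```

>>> arm_command(increments=[0,0,-0.009,0,0,0,0.4,0,0,-0.009,0,0,0,0.4,0,0,-0.009,0,0,0,0.4])

```text
time: 25.72
tcp_pos: [0.5238, 0.2099, 0.0525]
orientation: [[0.378, -0.926, 0.001], [-0.926, -0.378, 0.0], [0.0, -0.001, -1.0]]
contact_force: [-1.1, -0.3, 13.9]
width: 0.628
```

>>> arm_command(increments=[0,0,-0.005,0,0,0,0.4,0,0,-0.005,0,0,0,0.4,0,0,-0.005,0,0,0,0.4,0,0,-0.005,0,0,0,0.4])

```text
time: 26.22
tcp_pos: [0.5238, 0.2099, 0.0523]
orientation: [[0.378, -0.926, 0.001], [-0.926, -0.378, 0.0], [0.0, -0.001, -1.0]]
contact_force: [-1.5, -1.0, 15.6]
width: 0.624
```

Held at 15.6 N. I'll ease up, still gripping, to just under the lips, then open and withdraw.

>>> arm_command(increments=[0,0,0.03,0,0,0,0.4,0,0,0.06,0,0,0,0.4,0,0,0.08,0,0,0,0.4,0,0,0.08,0,0,0,0.4])

```text
time: 26.72
tcp_pos: [0.5236, 0.2098, 0.0586]
orientation: [[0.378, -0.926, 0.0], [-0.926, -0.378, -0.0], [0.0, -0.0, -1.0]]
contact_force: [2.0, -0.1, 5.2]
width: 0.629
```

>>> arm_command(increments=[0,0,0,0,0,0,0.95,0,0,0,0,0,0,0.95,0,0,0,0,0,0,0.95,0,0,0,0,0,0,0.95,0,0,0,0,0,0,0.95,0,0,0.3,0,0,0,0.95,0,0,0.6,0,0,0,0.95,0,0,1,0,0,0,1,0,0,1,0,0,0,1,0,0,1,0,0,0,1])

```text
time: 27.98
tcp_pos: [0.5233, 0.2097, 0.1582]
orientation: [[0.378, -0.926, -0.0], [-0.926, -0.378, -0.0], [0.0, 0.0, -1.0]]
contact_force: [-0.0, 0.2, 0.1]
width: 1.003
```

>>> arm_command(increments=[-0.5,-0.2,0.3,0,0,0,1,-0.7,-0.3,0.6,0,0,0,1,-0.7,-0.3,0.8,0,0,0,1,-0.7,-0.3,0.8,0,0,0,1,-0.7,-0.3,0.8,0,0,0,1,-0.7,-0.3,0.8,0,0,0,1])

```text
time: 28.72
tcp_pos: [0.4529, 0.1796, 0.237]
orientation: [[0.378, -0.926, -0.003], [-0.926, -0.378, -0.001], [-0.0, 0.003, -1.0]]
contact_force: [-0.7, -0.3, 0.8]
width: 1.001
```

```bash
python3 snap.py w10
python3 - <<'E'
from h import *
from plant import env
im,d,K,T=load("w10.npz")
for nm,lo,hi in(("blue",(105,130,50),(125,255,255)),("orange",(3,150,100),(16,255,255))):
    for c in blobs(im,lo,hi,100):
        mk=np.zeros(d.shape,np.uint8); cv2.drawContours(mk,[c],-1,1,-1); D=np.median(d[cv2.erode(mk,np.ones((3,3)))>0]); (u,v),_=cv2.minEnclosingCircle(c); print(nm,u,v,pt(K,T,(u,v),D))
s,_=env.get_image("side")
a=cv2.resize(im[20:220,200:440,::-1],(480,400),interpolation=cv2.INTER_CUBIC); b=cv2.resize(s[220:340,200:320,::-1],(320,400),interpolation=cv2.INTER_CUBIC)
cv2.imwrite("pics/w10b.png",np.hstack([a,b]))
t,_=env.get_image("top")
for nm,lo,hi in(("blue",(105,150,80),(125,255,255)),("yel",(25,120,120),(35,255,255))):
    for c in blobs(t,lo,hi,40): print("top",nm,cv2.minEnclosingCircle(c))
E
```

```text
28.725 [0.4529 0.1796 0.237 ] [ 0.3781 -0.9258 -0.0001] 0.007182974089635952 [[ 0.378  -0.8889 -0.2586  0.5174]
 [-0.9258 -0.3626 -0.1067  0.2061]
 [ 0.0011  0.2798 -0.9601  0.3805]]
blue 321.9392395019531 109.93291473388672 [0.52315511 0.20899564 0.09169452]
orange 323.0 146.0 [0.49391335 0.19600566 0.10373062]
orange 322.0 72.86666870117188 [0.55107936 0.22029472 0.10463993]
orange 604.9000244140625 4.0 [0.70249319 0.00929519 0.07726141]
top blue ((216.04397583007812, 212.35667419433594), 13.059925079345703)
top yel ((315.7579040527344, 255.3368377685547), 9.883810043334961)
top yel ((5.574626922607422, 258.52984619140625), 13.714090347290039)
top yel ((373.0, 172.5), 8.381627082824707)
```

View pics/w10b.png

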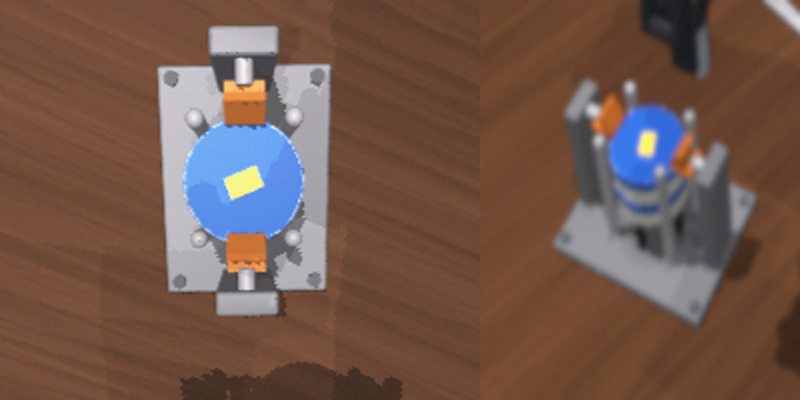

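Both pots are stacked and held under both lips. The upper lid is at 0.0917 in the wrist camera, the same as the first pot was after latching. The jar hasn't moved and the arm is clear.

```bash
python3 -c "
from plant import env
print(env.sign_off())"
```

```text
the job is handed in; nothing more can be done
None
```

Both blue-lidded pots are in the magazine, one on top of the other and held down by both orange lips. I handed the job in at about 29 s of the 72 s allowed.

- **First pot:** I pushed it down in the grip until the force fell to the plate spring's 2–3 N. After I let go, both lips showed over its lid.
- **Second pot:** I pushed it past the lips, then felt downward in steps of about 1.2 mm. The stack met the rubber stop about 9 mm after the lips latched. I pressed it home there and held 15.6 N, the highest reading. I then eased up and let go just under the lips.
- **Last checks:** The wrist and side views show both pots stacked, with the lips over the upper lid. Its height reads 91.7 mm, against 91.6 mm for the first pot when latched. The wrist camera reads about 2 mm high, so that fits undersides at roughly 89–90 mm. The jar is where it was in the top view. I never went near the bottle or tweezers, but did not measure them again.
- **Disagreement:** My circle fit of the held lid in the wrist pictures shifted by 2–4 mm along the pads, depending on which part of the edge I used. I relied on the other measurements and the feel of the contact instead, and both pots went in without catching on the rods.

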